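# Gauge the bench pump and present the rod at the scale plate

### The arm

A 6-joint arm with a two-finger parallel gripper is mounted at the origin on a cart in front of the work surface, level with it; the furniture and walls round the work are solid. World frame = base frame: x ahead of the robot, y to its left, z up, the work surface at z = 0. Lengths are in m, angles in rad, forces in N, time in s.
With the tool pointing down it reaches from about 0.35 to 0.775 m from the base axis. Payload 7.3 kg.
Tool frame: the origin (TCP) lies midway between the tips of the shut fingers; the grasp point (between the pads) lies 19 mm behind it; z points along the fingers, y is the line along which they close (so a half turn about z gives the same grasp; the last joint's range is limited). The gripper opens to 92 mm and grips with 3 to 60 N. Pads are 19 mm wide; open, the fingers measure 130 mm over their backs; the gripper's body (75 mm by 190 mm) begins 47 mm behind the grasp point.
Start: joints at [-1.338, 0.342, 1.524, -0, 1.275, -0.146], TCP at [0.194, -0.488, 0.227] pointing down, gripper open.
Joint ranges: [-2.53, 2.53], [-0.77, 2.02], [0.04, 2.7], [-1, 4.14], [0.28, 2.66], [-3.11, 3.11]. Speed limits (rad/s): [2.57, 2.57, 3.14, 3.14, 3.14, 3.14].

### API

Orientations are given as [roll, pitch, yaw] about the fixed x, y, z axes, in that order (R = Rz(yaw) Ry(pitch) Rx(roll)).
In Python, from cell import monitor, vision, workorder gives the robot as it stands.
- The arm moves only by the tool move_arm, never from a script. Its argument "rows" is a list of rows, each a list of 5 numbers: the shift along the world's x, y, z in mm, then the turn about the world's z in rad, then the closure, from -1 (fully open) to 1 (shut). A call has 1 to 12 rows; each row shifts and turns the commanded pose from where the row before left it; what a row does not reach is not made up. A row lasts 1/10 s, in which the tool goes at most 50 mm and 8.59 degrees, less where a joint would pass 70% of its speed; a pose out of reach is approached as far as the arm can. A call is refused whole if a number of a shift passes 50 or a number of a turn 0.15, either way. A call with a gripper value outside its range is refused whole. The fingers move at their own pace and stop on an object; "newtons" is the grip in N (left out, the last holds). Time passes only in rows, so rows that do not move let the fingers close. It gives the time, the measured TCP pose, the force, the opening and the grip force at its end, in the units of the state.
- monitor.observe(): the state, without advancing time (a new reading comes with each control period).
- vision.read_camera(name): name is "scene" or "top"; returns the picture (420x560x3 uint8, red, green, blue); there is no depth.
- vision.get_calibration(name): a dict with "K" (3x3 intrinsics, pixels), "T" (4x4, takes a point from camera to world coordinates). Camera axes: x right, y up, looking along -z (the intrinsics and any distortion apply to the point x, -y, -z); pixel columns grow to the right and rows downward; lengths in m; the calibration is good to about 2 mm. A picture is of the moment at which its call begins. get_calibration takes no time and is no camera call.
- workorder.hand_in(): hands the job in; it is judged then, once.
The state is a dict: "time": time; "qpos": joint angles; "qvel": joint speeds; "joint_efforts": joint torques, N m; "tool_pos": TCP position; "tool_rot": TCP orientation; "contact_force": force on the tool from outside, world axes, zero at the start; "torque": the same for the moment, N m; "opening": finger opening in m; "grip_force": force on a finger pad.
Only numpy, scipy, OpenCV 4.12 (cv2) and the standard library are available. Lean on these libraries where they do the work, as an engineer would, in place of code of your own. Each camera call takes 0.05 s, during which the arm holds its last target. There are 200 camera calls.

### The job

Lift the flat scale plate out of its storage rack, slide it down into the slot of the stand until it is fully home and let go of it; then take the gauge rod from its cradle, push it into the pump's slanting guide tube until its collar stops against the mouth, and draw it right out. Finish still holding the rod in the gripper, level and still, with its tip a finger's breadth or two in front of the middle of the plate's exposed face (either face), touching neither the plate nor anything else; leave the other things on the bench alone.

Things in the scene. Friction and masses are not known exactly. Their poses are not given: they have to be found in the camera images.
- scale_plate: loose flat white plate with black tick marks on both faces, 6 mm thick (its x), 70 mm wide (its y), 90 mm tall (its z), about 90 g. Origin: middle of its lower edge. At the start it stands upright in the middle compartment of the rack, its foot 4 mm above the bench. Either way round is the same.
- rack: fixed open grey plastic rack, 62 x 92 x 34 mm, split by two cross walls into three compartments side by side along its x, each about 15 mm wide (x) and 84 mm long (y), inner floor 4 mm up; the plate stands in the middle one. Origin: centre of its underside; z up.
- stand: fixed aluminium block, 50 (x) x 110 (y) x 45 mm tall, with one slot in its top for the plate. Origin: centre of its underside; z up; the slot runs along its y.
- stand_hole0 (a point): centre of the slot's mouth on top of the stand, 45 mm above the bench. The slot is about 9 mm wide (stand x), 73 mm long (stand y), 32 mm deep with a flat floor and a small chamfer; a plate that is home has its lower edge 13 mm, and its top 103 mm, above the bench, so its upper 58 mm is exposed.
- gauge: loose gauge rod, about 70 g. Origin: centre of the black handle to grip, 50 (x) x 14 (y) x 22 mm (z), flat sides. Towards +x: neck, collar (22 mm disc, tip-side face 41 mm from origin), steel rod 8 mm thick, 80 mm long, last 6 mm tapered to 4 mm. Towards -x: 8 mm stub, 23 mm long. It starts level in the cradle, handle sides upright, axis 72 mm above the bench.
- gauge_collar (a point): on the rod's axis at the tip-side face of the collar (the face that meets the tube's mouth), 41 mm from the handle's centre.
- gauge_tip (a point): the tip of the rod, 80 mm beyond the collar's face and 121 mm from the handle's centre.
- cradle: fixed aluminium cradle, base 170 (x) x 50 (y) x 8 mm, two forked posts 8 mm thick (x), 30 mm wide, 85 mm tall, at x = -76 and +47 mm; their notches, 10 mm wide and open at the top, carry the rod by its stub and its steel part, handle between the posts (centre at x = -38 mm), tip towards +x. Origin: centre of its underside; z up.
- pump: fixed grey bench pump with a dark cylindrical motor: housing 120 (x) x 120 mm (y, from -90 to +30), top 66 mm up, motor behind it to y = -190 mm and 90 mm high; on the housing a port up to 91 mm high. The steel guide tube slants up from the housing towards the pump's +y. Origin: on the bench under the housing, z up.
- tube_mouth (a point): centre of the guide tube's open mouth, 125 mm above the bench; the tube is straight, outer diameter 20 mm, bore 12 mm, 90 mm long, and rises outwards at 35 degrees to the bench. The mouth is 50 mm from the pump's origin along the pump's +y.
- tube_foot (a point): on the axis of the guide tube's bore, 85 mm down inside from the mouth: the rod goes in along the line from tube_mouth to tube_foot, and its collar meets the mouth when the tip is 80 mm inside.
- timer: bystander: white timer, 66 x 66 x 18 mm; leave alone
- marker: bystander: marker pen, 134 mm long, 14 mm high, lying; leave alone
- petri: bystander: round dish, 90 mm across, 16 mm high; leave alone
- small_bottle: bystander: brown bottle with a white cap, 40 mm across, 75 mm tall; leave alone
- scissors_b: bystander: scissors, 148 mm long, lying flat; leave alone
- cryo_box: bystander: light square box, 71 x 70 x 52 mm; leave alone
There are look-alikes about, which are no part of the job. Leave any black look-alike of the cradle alone.

How it is judged:
On the way, in this order (a step that is already met when the one before it is completed fails the run):
1. the scale plate is home in the stand's slot and released (x of scale_plate in the frame of stand between -0.004 and 0.004 m and y of scale_plate in the frame of stand between -0.006 and 0.006 m and z of scale_plate in the frame of stand below 0.018 m and angle between the z axis of scale_plate and the z axis of stand, either way round below 0.08 rad and contact force between the fingers and scale_plate below 0.1 N), for 0.2 s.
2. the rod is in the guide tube with its collar against the mouth (distance between gauge_collar and tube_mouth below 0.005 m and distance between gauge_tip and tube_foot below 0.0105 m), for 0.2 s.
3. the rod is drawn right out of the tube and held (distance between gauge_tip and tube_mouth above 0.02 m and distance between gauge_collar and tube_mouth above 0.085 m and contact force between the fingers and gauge above 1 N), for 0.1 s.
At the end, for the whole second after the job is handed in: Plate home in the slot (lower edge under 18 mm up, upright within 0.08 rad), untouched; rod held by the fingers, still, level within 0.14 rad, touching nothing else; tip within 50 mm of the plate's plane, 30 mm sideways of its middle, 38 to 88 mm above its lower edge (all of step 1 and angle between gauge's own x axis and vertical between 1.4308 and 1.7108 rad and x of gauge_tip in the frame of scale_plate between -0.05 and 0.05 m and y of gauge_tip in the frame of scale_plate between -0.03 and 0.03 m and z of gauge_tip in the frame of scale_plate between 0.038 and 0.088 m and contact force between the fingers and gauge above 1 N and linear speed of gauge below 0.02 m/s and contact force between gauge and scale_plate below 0.1 N and contact force between gauge and stand below 0.1 N and contact force between gauge and rack below 0.1 N and contact force between gauge and cradle below 0.1 N and contact force between gauge and pump below 0.1 N and contact force between gauge and timer below 0.1 N and contact force between gauge and marker below 0.1 N and contact force between gauge and petri below 0.1 N and contact force between gauge and small_bottle below 0.1 N and contact force between gauge and scissors_b below 0.1 N and contact force between gauge and cryo_box below 0.1 N); the arm keeps its last pose, push and grip.
It fails at once if a bystander was moved more than 3 cm (distance of any of timer, marker, petri, small_bottle, scissors_b, cryo_box from where it was at the start of the episode above 0.03 m).
It also fails if it takes over 67 s, if anything falls off the work surface, if the arm or the gripper's body presses on something with over 40 N, if the wrist force passes 120 N, or if a joint passes its speed limit or range.

## Working session

There is one attempt and no reset: what is moved stays moved. The work goes in short steps, Python scripts to look and compute and a tool call to move; the robot and the scene stay as the last step left them, time stands still between calls to the robot, and variables do not carry over. Pictures are saved under pics/ and viewed, at most 10 in all, crops included, and the job is handed in when it is done.

Besides the shell and the picture viewer there is one more tool, called after ">>>" as a command line: name --pt "numbers of a row" for each row, then --argument value for the rest. move_arm: Moves the arm, as the interface text tells. Its arguments: {"type":"object","properties":{"rows":{"type":"array","items":{"type":"array","items":{"type":"number"}}},"newtons":{"type":"number"}},"required":["rows"]}

```bash
mkdir -p pics; ls; python3 - <<'E'
from cell import monitor, vision
import cv2,numpy as np
for n in("scene","top"):
    cv2.imwrite(f"pics/{n}0.png",vision.read_camera(n)[:,:,::-1])
    c=vision.get_calibration(n);print(n,{k:np.round(v,4).tolist() if not isinstance(v,str) else v for k,v in c.items()})
print(monitor.observe())
E
```

```text
pics
scene {'K': [[406.0081, 0.0, 279.1008], [0.0, 406.0081, 212.5434], [0.0, 0.0, 1.0]], 'T': [[-0.7876, 0.389, -0.4779, 0.1096], [-0.6161, -0.4846, 0.621, 0.6722], [0.01, 0.7835, 0.6213, 0.6977], [0.0, 0.0, 0.0, 1.0]]}
top {'K': [[379.1423, 0.0, 282.5521], [0.0, 379.1423, 205.522], [0.0, 0.0, 1.0]], 'T': [[0.0221, 0.9958, -0.0894, 0.4746], [-0.9997, 0.0227, 0.0057, 0.037], [0.0077, 0.0892, 0.996, 1.0612], [0.0, 0.0, 0.0, 1.0]]}
{'time': 0.1, 'qpos': array([-1.33802757e+00,  3.42637786e-01,  1.52491423e+00,  7.55834239e-06,
        1.27537041e+00, -1.45981563e-01]), 'qvel': array([ 0.00148776, -0.00177428, -0.00340134,  0.00240701, -0.00117657,
        0.00011076]), 'joint_efforts': array([ 1.21508619e-03, -4.32005489e+01, -2.44693565e+01,  7.18623935e-02,
        5.26643428e-02, -3.62215542e-05]), 'tool_pos': array([ 0.19407394, -0.48743457,  0.2261249 ]), 'tool_rot': array([-3.14027807e+00, -2.00585233e-04,  3.78747981e-01]), 'contact_force': array([0.66690129, 0.01431332, 0.32793068]), 'torque': array([ 0.00854333, -0.02978307, -0.00238842]), 'grip_force': 0.0, 'opening': 0.09147914461579011}
```

View pics/top0.png

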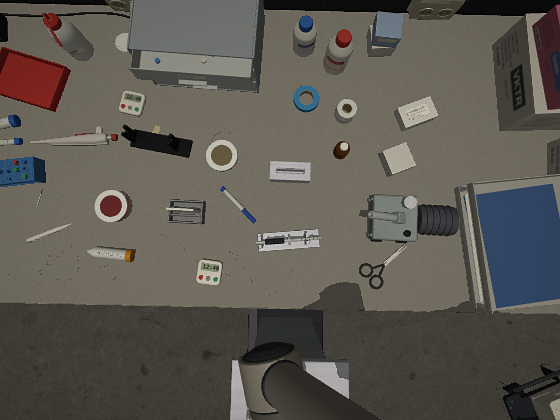

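View pics/scene0.png

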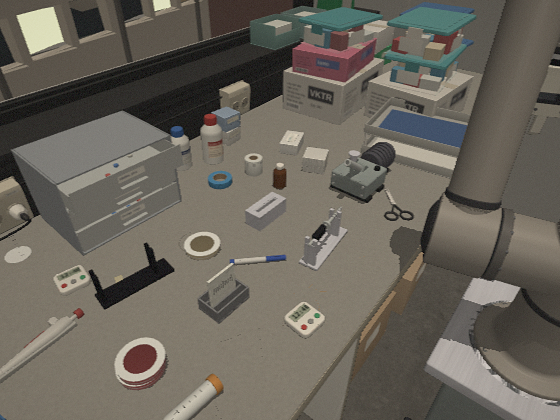

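```bash
cat >h.py <<'E'
import numpy as np,cv2
from cell import vision,monitor
C={n:vision.get_calibration(n) for n in("scene","top")}
def proj(n,P):
    K,T=C[n]["K"],C[n]["T"]; p=(np.atleast_2d(P)-T[:3,3])@T[:3,:3]; p=p*[1,-1,-1]
    q=p@K.T; return q[:,:2]/q[:,2:]
def ray(n,u,v):
    K,T=C[n]["K"],C[n]["T"]; d=np.linalg.solve(K,[u,v,1.])*[1,-1,-1]
    return T[:3,3],T[:3,:3]@d
def onz(n,u,v,z):
    o,d=ray(n,u,v); return o+d*(z-o[2])/d[2]
def tri(a,b):  # (u,v) in scene, (u,v) in top
    (o,d),(p,e)=ray("scene",*a),ray("top",*b)
    s=np.linalg.lstsq(np.c_[d,-e],p-o,rcond=None)[0]
    x,y=o+d*s[0],p+e*s[1]; return (x+y)/2,np.linalg.norm(x-y)
def crop(n,x,y,w,h,f,out,im=None):
    im=vision.read_camera(n)[:,:,::-1] if im is None else im
    cv2.imwrite(out,cv2.resize(im[y:y+h,x:x+w],None,fx=f,fy=f,interpolation=cv2.INTER_CUBIC))
E
python3 - <<'E'
from h import *
t=cv2.imread("pics/top0.png");s=cv2.imread("pics/scene0.png")
f=5
a=t[190:240,160:320];b=t[150:200,260:420]
A=np.vstack([cv2.resize(t[y:y+60,x:x+160],None,fx=5,fy=5,interpolation=cv2.INTER_CUBIC) for x,y in((160,185),)]
 )
B=cv2.resize(t[150:260,250:350],None,fx=4,fy=4,interpolation=cv2.INTER_CUBIC)
D=cv2.resize(t[180:250,350:450],None,fx=4,fy=4,interpolation=cv2.INTER_CUBIC)
E=cv2.resize(t[190:230,155:255],None,fx=4,fy=4,interpolation=cv2.INTER_CUBIC)
cv2.imwrite("pics/t1.png",np.hstack([B,np.vstack([D,E])]))
crops=[cv2.resize(s[y:y+75,x:x+100],None,fx=4,fy=4,interpolation=cv2.INTER_CUBIC) for x,y in((180,250),(230,170),(280,200),(310,130))]
cv2.imwrite("pics/s1.png",np.vstack([np.hstack(crops[:2]),np.hstack(crops[2:])]))
E
```

```text
(no output)
```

View pics/t1.png

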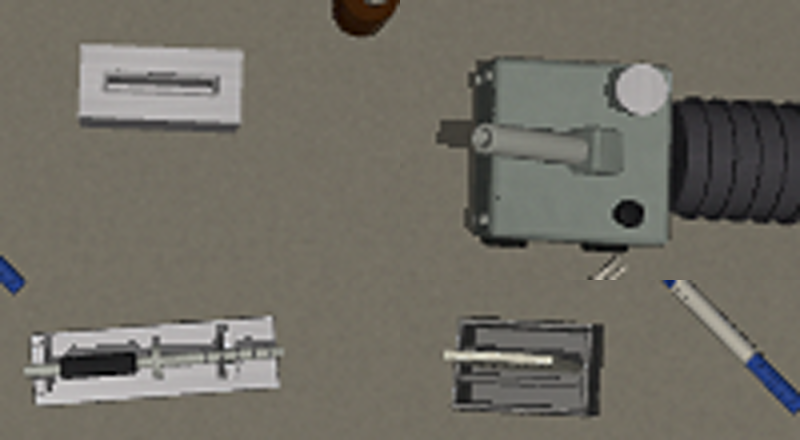

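View pics/s1.png

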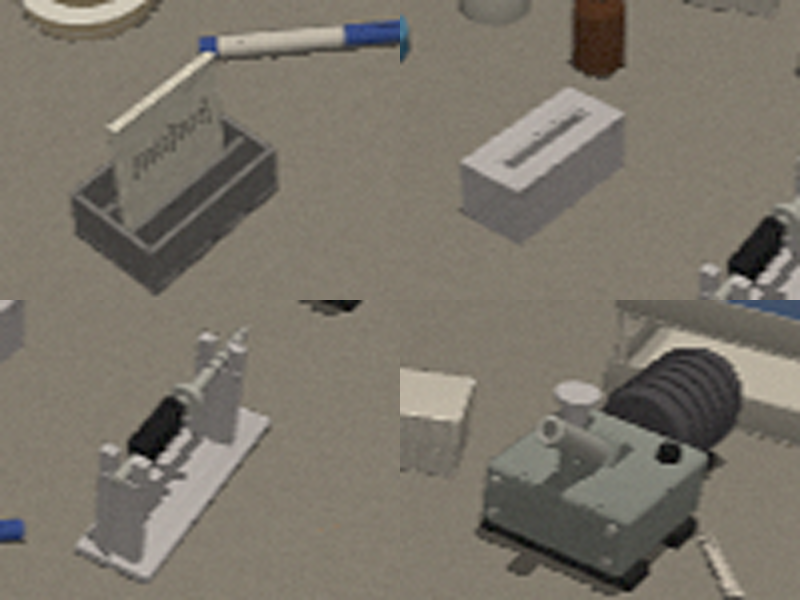

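```bash
cat > m.py <<'E'
from h import *
t=cv2.imread("pics/top0.png");hsv=cv2.cvtColor(t,cv2.COLOR_BGR2HSV)
def blobs(mask,x,y,w,h,amin=15):
    m=np.zeros(mask.shape,np.uint8);m[y:y+h,x:x+w]=mask[y:y+h,x:x+w]*255
    cs,_=cv2.findContours(m,cv2.RETR_EXTERNAL,cv2.CHAIN_APPROX_NONE)
    return [c for c in cs if cv2.contourArea(c)>amin]
def rect(n,c,z,lab):
    W=np.array([onz(n,*p[0],z)[:2]*1000 for p in c],np.float32)
    r=cv2.minAreaRect(W);b=cv2.boxPoints(r);e=[b[1]-b[0],b[2]-b[1]];e=max(e,key=np.linalg.norm)
    a=np.degrees(np.arctan2(e[1],e[0]))%180
    print(lab,"centre",np.round(r[0],1),"size",np.round(sorted(r[1]),1),"long-axis deg",round(a,1))
E
python3 - <<'E'
from m import *
g=t.min(2);V=hsv[...,2]
for lab,m,box,z in [("stand top",g>165,(262,155,60,35),.045),("slot",g<140,(274,164,34,12),.045),
  ("cradle base",g>165,(250,225,80,32),.008),("handle",V<45,(255,230,40,25),.083),
  ("plate top",g>170,(160,195,50,30),.094),("rack",V<95,(160,195,55,30),.034)]:
    for c in blobs(m,*box): rect("top",c,z,lab)
# hand-read pixels from crops (4x)
T=lambda u,v,ox,oy:((u+.5)/4-.5+ox,(v+.5)/4-.5+oy)
mt=T(84,138,350,180); ms=T(149,131,310,130)
print("mouth tri",tri(ms,mt),"z125",onz("top",*mt,.125),onz("scene",*ms,.125))
r=T(188,150,350,180);print("tube low z73",onz("top",*r,.08))
for p in((97,60),(272,66),(268,245),(90,238)):print("housing",np.round(onz("top",*T(*p,350,180),.066)*1000,1))
print("plate ends scene",*[np.round(onz("scene",*T(*p,180,250),.094)*1000,1) for p in((112,128),(212,57))])
print("plate ends top",*[np.round(onz("top",*T(*p,155,190),.094)*1000,1) for p in((43,75),(152,80))])
print("stand top scene",*[np.round(onz("scene",*T(*p,230,170),.045)*1000,1) for p in((62,159),(119,191),(224,117),(170,88))])
print("cradle base scene",*[np.round(onz("scene",*T(*p,280,200),.008)*1000,1) for p in((80,248),(150,275),(270,125))])
E
```

```text
stand top centre [661.7  14.3] size [ 46.7 106. ] long-axis deg 91.3
slot centre [661.7  13. ] size [13.7 76. ] long-axis deg 91.3
cradle base centre [459.9  11.2] size [ 18.5 166.1] long-axis deg 95.7
cradle base centre [490.    8.2] size [ 17.4 151.2] long-axis deg 95.7
handle centre [470.8  51.2] size [13.3 47. ] long-axis deg 95.3
rack centre [544.7 291.1] size [ 62.5 100.2] long-axis deg 91.3
mouth tri (array([ 0.54226535, -0.18732249,  0.12436791]), np.float64(2.7872837342262507e-05)) z125 [ 0.54223191 -0.18716437  0.125     ] [ 0.54177674 -0.18638267  0.125     ]
tube low z73 [ 0.53919998 -0.26558619  0.08      ]
housing [ 598.4 -209.8   66. ]
housing [ 597.1 -325.9   66. ]
housing [ 479.  -322.1   66. ]
housing [ 480.9 -205.3   66. ]
plate ends scene [548.9 328.9  94. ] [543.8 262.8  94. ]
plate ends top [547.3 330.4  94. ] [545.7 260.8  94. ]
stand top scene [689.1  64.8  45. ] [638.7  66.8  45. ] [634.6 -38.1  45. ] [684.1 -41.5  45. ]
cradle base scene [486.6 100.    8. ] [441.8  92.4   8. ] [455.4 -67.4   8. ]
```

>>> move_arm --pt "20 43 0 0.096 -1" --pt "20 43 0 0.096 -1" --pt "20 43 0 0.096 -1" --pt "20 43 0 0.096 -1" --pt "20 43 0 0.096 -1" --pt "20 43 0 0.096 -1" --pt "20 43 0 0.096 -1" --pt "20 43 0 0.096 -1" --pt "20 43 0 0.096 -1" --pt "20 43 0 0.096 -1" --pt "20 43 0 0.096 -1" --pt "20 43 0 0.096 -1" --newtons 25

```text
time: 1.3
tool_pos: [0.4344, 0.0302, 0.2267]
tool_rot: [-3.142, 0.0, 1.535]
contact_force: [1.5, -0.3, 0.1]
opening: 0.092
grip_force: 0.0
```

>>> move_arm --pt "19 44 0 0 -1" --pt "19 44 0 0 -1" --pt "19 44 0 0 -1" --pt "19 44 0 0 -1" --pt "18 44 0 0 -1" --pt "18 45 0 0 -1" --pt "0 0 -40 0 -1" --pt "0 0 -40 0 -1" --pt "0 0 -40 0 -1" --pt "0 0 -25 0 -1" --pt "0 0 -20 0 -1" --pt "0 0 0 0 -1"

```text
time: 2.5
tool_pos: [0.5439, 0.2923, 0.0582]
tool_rot: [-3.135, 0.003, 1.531]
contact_force: [-0.1, 0.3, -0.0]
opening: 0.0915
grip_force: 0.0
```

>>> move_arm --pt "2 3 0 0 -1" --pt "0 0 0 0 1" --pt "0 0 0 0 1" --pt "0 0 0 0 1" --pt "0 0 0 0 1" --pt "0 0 0 0 1" --pt "0 0 0 0 1" --pt "0 0 0 0 1"

```text
time: 3.3
tool_pos: [0.5482, 0.2962, 0.0618]
tool_rot: [3.141, 0.0, 1.531]
contact_force: [0.6, 0.1, 0.2]
opening: 0.0406
grip_force: 0.0
```

>>> move_arm --pt "-1 0 0 0 1" --pt "0 0 0 0 1" --pt "0 0 0 0 1" --pt "0 0 0 0 1" --pt "0 0 0 0 1" --pt "0 0 0 0 1" --pt "0 0 0 0 1"

```text
time: 4.0
tool_pos: [0.5472, 0.2962, 0.0617]
tool_rot: [3.141, 0.0, 1.531]
contact_force: [0.1, -0.5, 0.0]
opening: 0.006
grip_force: 25.0
```

>>> move_arm --pt "0 0 30 0 1" --pt "0 0 35 0 1" --pt "0 0 20 0 1" --pt "16 -40 0 0.01 1" --pt "16 -40 0 0.01 1" --pt "16 -40 0 0.01 1" --pt "16 -40 0 0.01 1" --pt "16 -40 0 0.01 1" --pt "16 -40 0 0.01 1" --pt "16 -40 0 0.011 1" --pt "3 -2 0 0 1" --pt "0 0 0 0 1"

```text
time: 5.2
tool_pos: [0.6622, 0.0131, 0.1461]
tool_rot: [-3.141, -0.0, 1.599]
contact_force: [-0.5, 0.4, -1.4]
opening: 0.0058
grip_force: 25.0
```

```bash
python3 - <<'E'
from h import *
S=vision.read_camera("scene")[:,:,::-1];T=vision.read_camera("top")[:,:,::-1]
cv2.imwrite("pics/S2.png",S);cv2.imwrite("pics/T2.png",T)
s=monitor.observe();print(s["tool_pos"],s["tool_rot"],s["opening"],s["grip_force"])
r=lambda i,x,y:cv2.resize(i[y:y+130,x:x+100],None,fx=4,fy=4,interpolation=cv2.INTER_CUBIC)
cv2.imwrite("pics/st2.png",np.hstack([r(S,225,125),r(T,240,120)]))
E
```

```text
[0.6616236  0.01527677 0.14641717] [-3.14067398e+00 -6.56632787e-04  1.60228206e+00] 0.005588855908381198 24.999760687351227
```

View pics/st2.png

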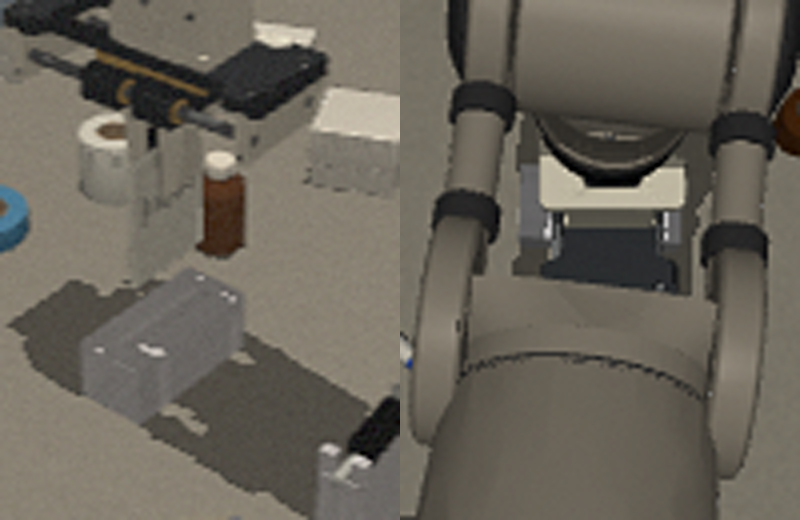

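```bash
python3 - <<'E'
from h import *
q=lambda u,v:((u+.5)/4-.5+225,(v+.5)/4-.5+125)
for p in((130,279),(200,236)):print(np.round(onz("scene",*q(*p),.0887)*1000,1))
# predicted plate bottom corners
c,s=np.cos(.0315),np.sin(.0315)
for y in(-35,35):
  for x in(-3,3):
    P=[.6617+(c*x-s*y)/1000,.0148+(s*x+c*y)/1000,.0887];u=proj("scene",P)[0];print(x,y,np.round((u+.5-[225,125])*4-.5,1))
    P[2]=.178;print("  top",np.round((proj("scene",P)[0]+.5-[225,125])*4-.5,1))
E
```

```text
[668.   39.7  88.7]
[663.4 -26.4  88.7]
-3 -35 [198.5 242. ]
  top [198.9 124.2]
3 -35 [191.2 238.9]
  top [191.2 121.2]
-3 35 [132.2 292.2]
  top [128.8 171.8]
3 35 [124.8 288.8]
  top [121.  168.6]
```

```bash
python3 - <<'E'
from h import *
S=cv2.imread("pics/S2.png")
i=S[150:205,245:295];i=cv2.convertScaleAbs(i,alpha=2,beta=-130)
cv2.imwrite("pics/s3.png",cv2.resize(i,None,fx=10,fy=10,interpolation=cv2.INTER_CUBIC))
E
```

```text
(no output)
```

View pics/s3.png

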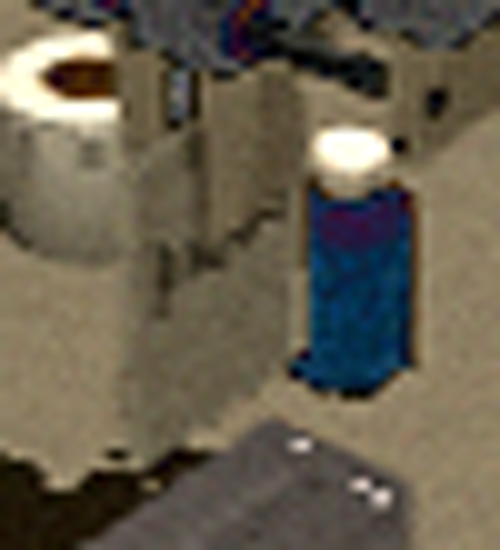

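>>> move_arm --pt "0 -1.5 -20 0 1" --pt "0 0 -18 0 1" --pt "0 0 -3 0 1" --pt "0 0 -3 0 1" --pt "0 0 -3 0 1" --pt "0 0 -3 0 1" --pt "0 0 0 0 1"

```text
time: 6.0
tool_pos: [0.6633, 0.013, 0.098]
tool_rot: [3.138, 0.0, 1.602]
contact_force: [1.6, -0.1, 0.1]
opening: 0.0059
grip_force: 25.0
```

>>> move_arm --pt "0 0 -4 0 1" --pt "0 0 -4 0 1" --pt "0 0 0 0 1"

```text
time: 6.3
tool_pos: [0.6631, 0.0127, 0.0885]
tool_rot: [3.139, -0.0, 1.601]
contact_force: [4.7, 0.1, -1.9]
opening: 0.0061
grip_force: 25.0
```

>>> move_arm --pt "1.5 0 0 0 1" --pt "0 0 -4 0 1" --pt "0 0 -4 0 1" --pt "0 0 0 0 1"

```text
time: 6.7
tool_pos: [0.6636, 0.0127, 0.0798]
tool_rot: [-3.141, -0.0, 1.602]
contact_force: [3.2, -1.1, -3.3]
opening: 0.0056
grip_force: 25.0
```

>>> move_arm --pt "1 0 -3 0 1" --pt "0 0 -3 0 1" --pt "0 0 -2 0 1" --pt "0 0 0 0 1" --pt "0 0 0 0 1"

```text
time: 7.2
tool_pos: [0.6639, 0.0128, 0.0721]
tool_rot: [-3.14, -0.0, 1.602]
contact_force: [-1.2, -0.1, -2.0]
opening: 0.006
grip_force: 25.0
```

>>> move_arm --pt "0 0 -1.5 0 1" --pt "0 0 -1.5 0 1" --pt "0 0 0 0 1" --pt "0 0 0 0 1"

```text
time: 7.6
tool_pos: [0.6641, 0.0129, 0.0708]
tool_rot: [-3.141, -0.0, 1.602]
contact_force: [-5.2, 1.1, 6.1]
opening: 0.006
grip_force: 25.0
```

>>> move_arm --pt "0 0 0 0 -1" --pt "0 0 0 0 -1" --pt "0 0 0 0 -1" --pt "0 0 0 0 -1" --pt "0 0 0 0 -1" --pt "0 0 30 0 -1" --pt "0 0 40 0 -1" --pt "0 0 30 0 -1" --pt "-35 7 0 0 -1" --pt "-35 7 0 0 -1" --pt "-35 7 0 0 -1" --pt "-35 7 0 0 -1"

```text
time: 8.8
tool_pos: [0.5233, 0.0409, 0.1698]
tool_rot: [3.141, 0.0, 1.602]
contact_force: [0.1, 0.2, 0.5]
opening: 0.0916
grip_force: 0.0
```

```bash
python3 - <<'E'
from h import *
S=vision.read_camera("scene")[:,:,::-1];T=vision.read_camera("top")[:,:,::-1]
cv2.imwrite("pics/S4.png",S);cv2.imwrite("pics/T4.png",T)
s=monitor.observe();print(s["tool_pos"],s["tool_rot"],s["opening"],s["grip_force"])
r=lambda i,x,y:cv2.resize(i[y:y+130,x:x+100],None,fx=4,fy=4,interpolation=cv2.INTER_CUBIC)
cv2.imwrite("pics/st4.png",np.hstack([r(S,225,125),r(T,240,120)]))
E
```

```text
[0.52034943 0.04171192 0.16965903] [-3.13784779e+00 -5.23766791e-04  1.60282423e+00] 0.09177675950736613 0.0
```

View pics/st4.png

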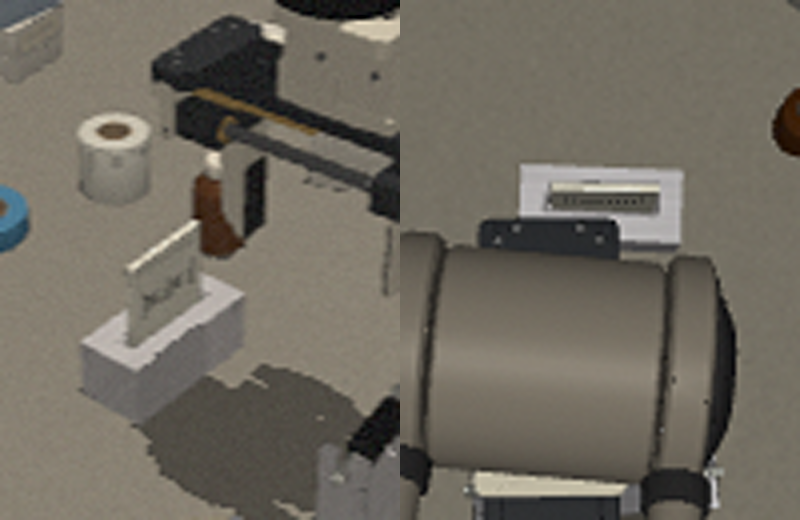

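```bash
python3 - <<'E'
from m import *
q=lambda u,v,ox,oy:((u+.5)/4-.5+ox,(v+.5)/4-.5+oy)
a=onz("top",*q(24,371,250,150),.072)*1000;b=onz("top",*q(284,351,250,150),.072)*1000
d=b-a;print("stub,tip",a,b,np.linalg.norm(d),np.degrees(np.arctan2(d[1],d[0])), "centre",a+d*48/169)
b2=onz("scene",*q(246,30,280,200),.072)*1000;print("scene tip",b2, tri(q(246,30,280,200),q(284,351,250,150)))
s=cv2.imread("pics/scene0.png");V=cv2.cvtColor(s,cv2.COLOR_BGR2HSV)[...,2]
for c in blobs(V<50,305,215,40,50):
    M=cv2.moments(c);u=(M["m10"]/M["m00"],M["m01"]/M["m00"]);print("handle scene",u,onz("scene",*u,.076)*1000)
for c in blobs(hsv[...,2]<50,255,230,40,25):
    M=cv2.moments(c);v=(M["m10"]/M["m00"],M["m01"]/M["m00"]);print("handle top",v,onz("top",*v,.083)*1000);print(tri(u,v))
E
```

```text
stub,tip [465.81551701  99.01238529  72.        ] [482.48250083 -69.62430315  72.        ] 169.45831651284675 -84.35557828066824 centre [470.5493349   51.11557437  72.        ]
scene tip [482.16624527 -68.86091547  72.        ] (array([ 0.48252634, -0.06967499,  0.0713323 ]), np.float64(8.79546434383866e-05))
handle scene (319.0069444444444, 232.05381944444443) [470.39109781  50.14947886  76.        ]
handle top (274.14623655913977, 240.86666666666665) [470.81545656  50.89494611  83.        ]
(array([0.47045806, 0.05079709, 0.07645784]), np.float64(0.0007656619837765063))
```

>>> move_arm --pt "-24.5 4.5 0 0.03 -1" --pt "-24 4.8 0 0.036 -1" --pt "0 0 -35 0 -1" --pt "0 0 -35 0 -1" --pt "0 0 -30 0 -1" --pt "0 0 -16.5 0 -1" --pt "0 0 0 0 1" --pt "0 0 0 0 1" --pt "0 0 0 0 1" --pt "0 0 0 0 1" --pt "0 0 0 0 1" --pt "0 0 0 0 1" --newtons 15

```text
time: 10.1
tool_pos: [0.4765, 0.05, 0.0538]
tool_rot: [3.14, 0.0, 1.668]
contact_force: [0.5, 0.2, 0.0]
opening: 0.0484
grip_force: 0.0
```

>>> move_arm --pt "0 0 0 0 1" --pt "0 0 0 0 1" --pt "0 0 0 0 1" --pt "0 0 0 0 1" --pt "0 0 0 0 1" --pt "0 0 0 0 1"

```text
time: 10.7
tool_pos: [0.4735, 0.0499, 0.0528]
tool_rot: [-3.136, -0.0, 1.668]
contact_force: [-7.4, -1.4, 4.4]
opening: 0.0141
grip_force: 15.0
```

>>> move_arm --pt "-3 0 0 0 1" --pt "0 0 0 0 1" --pt "0 0 0 0 1"

```text
time: 11.0
tool_pos: [0.4734, 0.05, 0.0532]
tool_rot: [3.141, -0.0, 1.668]
contact_force: [-0.7, 0.1, -0.9]
opening: 0.0138
grip_force: 15.0
```

```bash
python3 - <<'E'
from h import *
for i in range(3):
    s=monitor.observe();print(s["time"],s["tool_pos"].round(4),s["tool_rot"].round(3),s["contact_force"].round(1))
E
```

```text
11.0 [0.4734 0.05   0.0532] [ 3.141 -0.     1.668] [-0.7  0.1 -0.9]
11.0 [0.4734 0.05   0.0532] [ 3.141 -0.     1.668] [-0.7  0.1 -0.9]
11.0 [0.4734 0.05   0.0532] [ 3.141 -0.     1.668] [-0.7  0.1 -0.9]
```

>>> move_arm --pt "0 0 10 0 1" --pt "0 0 15 0 1" --pt "0 0 18 0 1" --pt "0 0 10.3 0 1" --pt "15 -18 0 -0.025 1" --pt "15 -18 0 -0.026 1" --pt "15 -18 0 -0.026 1" --pt "15 -18 0 -0.026 1" --pt "15 -19 0 -0.026 1" --pt "0 0 0 0 1" --pt "0 0 0 0 1"

```text
time: 12.1
tool_pos: [0.5479, -0.0411, 0.1064]
tool_rot: [-3.141, -0.0, 1.538]
contact_force: [0.0, 1.1, -0.3]
opening: 0.014
grip_force: 15.0
```

```bash
python3 - <<'E'
from h import *
S=vision.read_camera("scene")[:,:,::-1];T=vision.read_camera("top")[:,:,::-1]
cv2.imwrite("pics/S5.png",S);cv2.imwrite("pics/T5.png",T)
s=monitor.observe();print(s["tool_pos"],s["tool_rot"],s["opening"],s["grip_force"],s["contact_force"])
r=lambda i,x,y:cv2.resize(i[y:y+110,x:x+80],None,fx=5,fy=5,interpolation=cv2.INTER_CUBIC)
cv2.imwrite("pics/st5.png",np.hstack([r(S,290,120),r(T,320,160)]))
E
```

```text
[ 0.54754034 -0.04039714  0.10653782] [-3.14092147e+00 -3.17496043e-04  1.53933540e+00] 0.01414399303620952 14.99992311000824 [-0.20421741 -0.532232   -1.14169257]
```

View pics/st5.png

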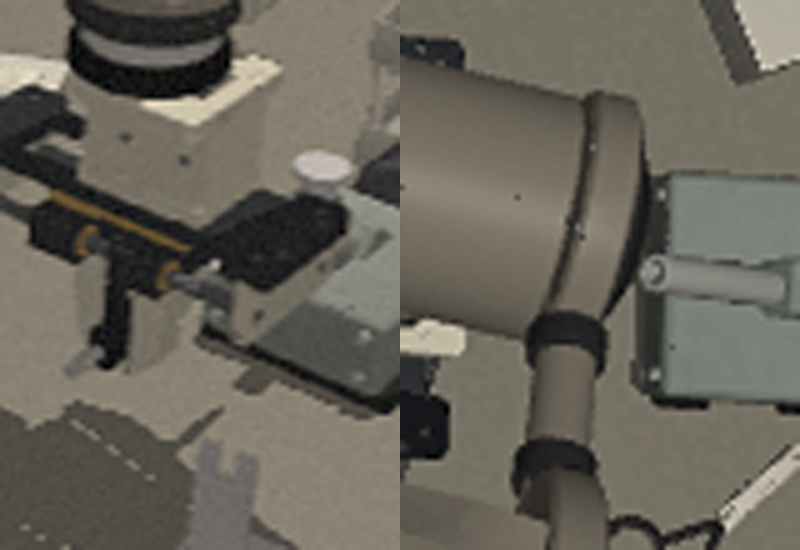

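```bash
python3 - <<'E'
from h import *
out=np.array([.031,.9995,0]);H=np.array([.5475-.0022,-.0405,.1255])
for th in(-10,0,10):
    P=H+.048*(out*np.cos(np.radians(th))+[0,0,np.sin(np.radians(th))]);print(th,np.round((proj("scene",P)[0]+.5-[290,120])*5-.5,1))
q=lambda u,v:((u+.5)/5-.5+320,(v+.5)/5-.5+160)
print("mouth",onz("top",*q(256,272),.125)*1000)
E
```

```text
-10 [ 71.2 387.1]
0 [ 71.1 373.8]
10 [ 72.8 359. ]
mouth [ 542.55225196 -187.59842987  125.        ]
```

>>> move_arm --pt "1 -10 0 0 1" --pt "0 -10 0 0 1" --pt "0 -3 0 0 1" --pt "-0.5 -3 0 0 1" --pt "0 -2 0 0 1" --pt "0 0 0 0 1" --pt "0 0 0 0 1" --newtons 10

```text
time: 12.9
tool_pos: [0.5487, -0.0689, 0.1065]
tool_rot: [3.142, -0.0, 1.539]
contact_force: [-0.6, 0.5, -1.0]
opening: 0.0138
grip_force: 10.0
```

>>> move_arm --pt "0 -1.5 0 0 1" --pt "0 -0.5 5 0 1" --pt "0 -0.6 9.3 0 1" --pt "0 0 0 0 1" --pt "0 0 0 0 1"

```text
time: 13.4
tool_pos: [0.549, -0.0717, 0.1214]
tool_rot: [3.14, 0.0, 1.539]
contact_force: [-0.0, -0.2, -0.7]
opening: 0.0139
grip_force: 10.0
```

>>> move_arm --pt "0 -1.4 6.8 0 1" --pt "0 -1.5 6.8 0 1" --pt "0 0 0 0 1" --pt "0 0 0 0 1"

```text
time: 13.8
tool_pos: [0.5488, -0.0747, 0.1348]
tool_rot: [3.141, 0.0, 1.539]
contact_force: [-0.2, -0.1, 0.0]
opening: 0.0142
grip_force: 10.0
```

```bash
python3 - <<'E'
from h import *
S=vision.read_camera("scene")[:,:,::-1];cv2.imwrite("pics/S6.png",S)
s=monitor.observe();print(s["tool_pos"],s["contact_force"],s["torque"],s["grip_force"])
out=np.array([.031,.9995,0]);H=s["tool_pos"]+[-.0022,0,.019]
for th in(0,7,14,20):
    a=np.radians(th);P=[H+d*(out*np.cos(a)+[0,0,np.sin(a)]) for d in(.025,.048)];print(th,np.round(proj("scene",P)[:,:],1).tolist())
u,v=np.round(proj("scene",H+.048*out)[0]).astype(int)
crop("scene",u-30,v-40,60,60,9,"pics/s6.png",S)
print(u,v)
E
```

```text
[ 0.54872799 -0.07466152  0.13455321] [-0.04677051  0.79662663 -0.89613178] [ 0.03554922 -0.10429871  0.01973773] 9.999315440654755
0 [[317.7, 174.4], [312.1, 178.3]]
7 [[317.8, 173.3], [312.4, 176.2]]
14 [[318.0, 172.1], [312.8, 174.0]]
20 [[318.3, 171.1], [313.3, 172.1]]
312 178
```

View pics/s6.png

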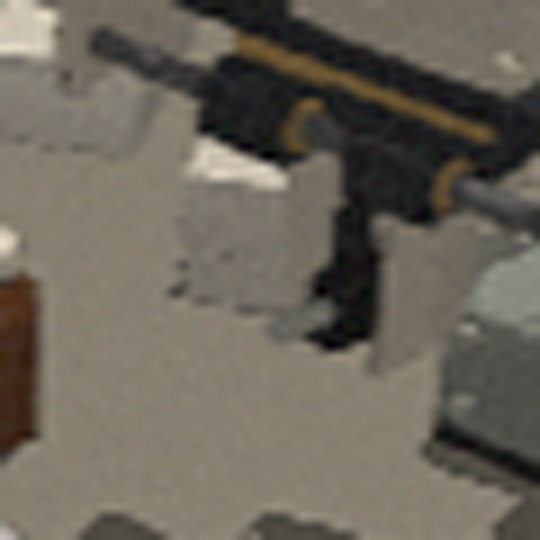

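>>> move_arm --pt "0 -2.2 6.6 0 1" --pt "0 -2.5 6.5 0 1" --pt "0 -3 6.4 0 1" --pt "0 -3.3 6.3 0 1" --pt "0 -3.7 6.1 0 1" --pt "0 -4.1 6 0 1" --pt "0 0 0 0 1" --pt "0 0 0 0 1"

```text
time: 14.65
tool_pos: [0.5488, -0.0937, 0.1725]
tool_rot: [3.141, 0.001, 1.539]
contact_force: [-0.4, 0.3, -0.5]
opening: 0.014
grip_force: 10.0
```

>>> move_arm --pt "-0.5 -4.1 -2.9 0 1" --pt "-0.2 -4.1 -2.9 0 1" --pt "-0.1 -4.1 -2.8 0 1" --pt "-0.1 -4.1 -2.9 0 1" --pt "0 0 0 0 1"

```text
time: 15.15
tool_pos: [0.5475, -0.1103, 0.1602]
tool_rot: [-3.141, -0.0, 1.538]
contact_force: [-0.1, -0.0, 0.1]
opening: 0.0139
grip_force: 10.0
```

>>> move_arm --pt "-0.1 -4.1 -2.9 0 1" --pt "-0.1 -4.1 -2.9 0 1" --pt "-0.2 -4.1 -2.8 0 1" --pt "-0.1 -4.1 -2.9 0 1" --pt "-0.1 -4.1 -2.9 0 1" --pt "-0.1 -4.1 -2.9 0 1" --pt "-0.1 -4.1 -2.8 0 1" --pt "0 0 0 0 1" --pt "0 0 0 0 1"

```text
time: 16.05
tool_pos: [0.5469, -0.1385, 0.1407]
tool_rot: [-3.142, -0.0, 1.539]
contact_force: [0.2, 1.0, -0.5]
opening: 0.0141
grip_force: 10.0
```

>>> move_arm --pt "-0.1 -4.1 -2.9 0 1" --pt "-0.1 -4.1 -2.9 0 1" --pt "-0.2 -4.1 -2.8 0 1" --pt "0 -2 -1.4 0 1" --pt "0 0 0 0 1" --pt "0 0 0 0 1"

```text
time: 16.65
tool_pos: [0.5466, -0.1527, 0.1307]
tool_rot: [3.142, -0.0, 1.539]
contact_force: [-0.5, 0.2, -1.0]
opening: 0.0141
grip_force: 10.0
```

>>> move_arm --pt "0 -1.2 -0.9 0 1" --pt "0 -1.2 -0.8 0 1" --pt "0 0 0 0 1"

```text
time: 16.95
tool_pos: [0.5466, -0.155, 0.1291]
tool_rot: [3.141, -0.0, 1.539]
contact_force: [0.3, 0.9, -0.7]
opening: 0.0141
grip_force: 10.0
```

>>> move_arm --pt "0 -1.2 -0.8 0 1" --pt "0 0 0 0 1" --pt "0 0 0 0 1"

```text
time: 17.25
tool_pos: [0.5467, -0.1552, 0.1289]
tool_rot: [3.141, -0.002, 1.539]
contact_force: [-1.6, 5.8, 5.6]
opening: 0.0142
grip_force: 10.0
```

>>> move_arm --pt "0 -1.2 -0.8 0 1" --pt "0 0 0 0 1" --pt "0 0 0 0 1"

```text
time: 17.55
tool_pos: [0.5467, -0.1558, 0.1284]
tool_rot: [3.141, -0.002, 1.539]
contact_force: [-2.3, 8.2, 7.9]
opening: 0.0139
grip_force: 10.0
```

>>> move_arm --pt "0 1 0.7 0 1" --pt "0 1 0.7 0 1" --pt "0.3 9.8 6.9 0 1" --pt "0.3 9.8 6.9 0 1" --pt "0.3 9.8 6.9 0 1" --pt "0.3 9.8 6.9 0 1" --pt "0.3 9.8 6.9 0 1" --pt "0.3 9.8 6.9 0 1" --pt "0.3 9.8 6.9 0 1" --pt "0.3 9.8 6.9 0 1" --pt "0.3 9.8 6.9 0 1" --pt "0.3 9.8 6.9 0 1" --newtons 20

```text
time: 18.75
tool_pos: [0.5497, -0.0567, 0.1986]
tool_rot: [3.141, 0.0, 1.539]
contact_force: [1.2, -0.5, -0.5]
opening: 0.0138
grip_force: 20.0
```

>>> move_arm --pt "0 0 0 0 1" --pt "0 0 0 0 1" --pt "0 0 0 0 1"

```text
time: 19.05
tool_pos: [0.5494, -0.0577, 0.1975]
tool_rot: [-3.141, 0.0, 1.539]
contact_force: [1.3, -0.1, -0.4]
opening: 0.0144
grip_force: 20.0
```

>>> move_arm --pt "-12 18 0 0.02 1" --pt "-13 18 0 0.022 1" --pt "-13 18 0 0.022 1" --pt "-13 18 0 0.022 1" --pt "-13 18 0 0.022 1" --pt "-12 17.7 0 0.021 1" --pt "0 0 -20 0 1" --pt "0 0 -20 0 1" --pt "0 0 -10 0 1" --pt "0 0 0 0 1" --pt "0 0 0 0 1" --newtons 10

```text
time: 20.15
tool_pos: [0.474, 0.0499, 0.1481]
tool_rot: [3.141, 0.0, 1.667]
contact_force: [0.1, 0.0, -1.2]
opening: 0.014
grip_force: 10.0
```

>>> move_arm --pt "0 0 0 0 1"

```text
time: 20.25
tool_pos: [0.4742, 0.05, 0.1486]
tool_rot: [3.14, 0.0, 1.667]
contact_force: [-0.1, -0.2, -0.7]
opening: 0.014
grip_force: 10.0
```

>>> move_arm --pt "-0.6 0 -8 0 1" --pt "0 0 -8 0 1" --pt "0 0 -6 0 1" --pt "0 0 -6 0 1" --pt "0 0 -4 0 1" --pt "0 0 0 0 1"

```text
time: 20.85
tool_pos: [0.4726, 0.0502, 0.1152]
tool_rot: [-3.14, -0.0, 1.668]
contact_force: [-0.4, 0.0, -0.5]
opening: 0.0141
grip_force: 10.0
```

>>> move_arm --pt "0 0 -5 0 1" --pt "0 0 -5 0 1" --pt "0 0 -5 0 1" --pt "0 0 -5 0 1" --pt "0 0 0 0 1"

```text
time: 21.35
tool_pos: [0.4726, 0.0501, 0.0951]
tool_rot: [-3.14, -0.0, 1.668]
contact_force: [0.3, 0.4, -0.6]
opening: 0.0142
grip_force: 10.0
```

>>> move_arm --pt "0.4 0 -5 0 1" --pt "0 0 -5 0 1" --pt "0 0 -5 0 1" --pt "0 0 -5 0 1" --pt "0 0 -5 0 1" --pt "0 0 -5 0 1" --pt "0 0 0 0 1"

```text
time: 22.05
tool_pos: [0.473, 0.0502, 0.0651]
tool_rot: [-3.14, -0.0, 1.668]
contact_force: [-0.4, 0.6, -1.1]
opening: 0.014
grip_force: 10.0
```

>>> move_arm --pt "0 0 -4 0 1" --pt "0 0 -4 0 1" --pt "0 0 -3 0 1" --pt "0 0 0 0 1" --pt "0 0 0 0 1"

```text
time: 22.55
tool_pos: [0.4733, 0.0502, 0.0547]
tool_rot: [-3.141, -0.0, 1.668]
contact_force: [-0.1, 0.3, -1.5]
opening: 0.014
grip_force: 10.0
```

>>> move_arm --pt "0 0 -2 0 1" --pt "0 0 -1 0 1" --pt "0 0 0 0 1" --pt "0 0 0 0 1"

```text
time: 22.95
tool_pos: [0.4735, 0.0501, 0.0527]
tool_rot: [3.141, 0.0, 1.668]
contact_force: [-3.6, 0.2, 9.7]
opening: 0.0136
grip_force: 10.0
```

```bash
python3 - <<'E'
from h import *
S=vision.read_camera("scene")[:,:,::-1];cv2.imwrite("pics/S7.png",S)
s=monitor.observe();print(s["tool_pos"],s["contact_force"])
crop("scene",290,180,80,90,6,"pics/s7.png",S)
E
```

```text
[0.47347944 0.05013891 0.05276212] [-3.37686223 -0.5657909   9.97378026]
```

View pics/s7.png

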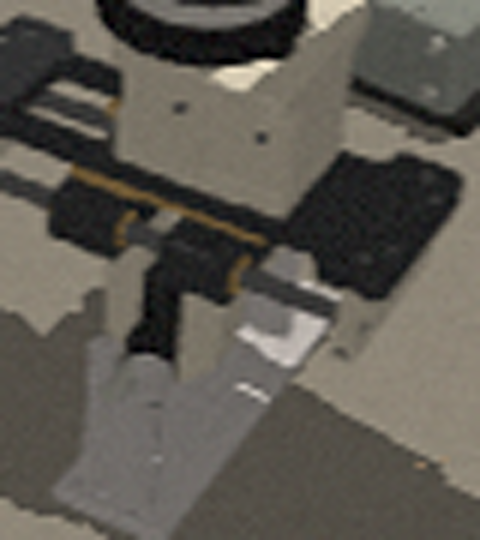

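>>> move_arm --pt "0 0 3 0 1" --pt "0 0 0 0 1" --pt "0 0 10 0 1" --pt "0 0 15 0 1" --pt "0 0 15 0 1" --pt "0 0 15 0 1" --pt "0 0 14 0 1" --pt "0 0 0 0 1" --newtons 25

```text
time: 23.8
tool_pos: [0.4747, 0.0502, 0.1258]
tool_rot: [3.137, 0.001, 1.668]
contact_force: [-0.3, 0.2, -1.5]
opening: 0.0139
grip_force: 25.0
```

>>> move_arm --pt "4.1 -3.7 0 0.12 1" --pt "4.1 -3.7 0 0.12 1" --pt "4.1 -3.7 0 0.12 1" --pt "4.1 -3.7 0 0.12 1" --pt "4.1 -3.7 0 0.12 1" --pt "4.1 -3.7 0 0.12 1" --pt "4.1 -3.7 0 0.12 1" --pt "4.1 -3.7 0 0.12 1" --pt "4.1 -3.7 0 0.12 1" --pt "4.1 -4 0 0.12 1" --pt "0 0 0 0.12 1" --pt "0 0 0 0.15 1"

```text
time: 25.0
tool_pos: [0.5141, 0.0128, 0.1231]
tool_rot: [3.141, -0.001, -3.14]
contact_force: [0.2, 0.7, -1.0]
opening: 0.0138
grip_force: 25.0
```

>>> move_arm --pt "0 0 0 0 1" --pt "0 0 0 0 1"

```text
time: 25.2
tool_pos: [0.5141, 0.0129, 0.1234]
tool_rot: [3.141, -0.001, 3.134]
contact_force: [-0.7, 0.7, -1.3]
opening: 0.0138
grip_force: 25.0
```

```bash
python3 - <<'E'
from h import *
S=vision.read_camera("scene")[:,:,::-1];cv2.imwrite("pics/S8.png",S);cv2.imwrite("pics/T8.png",vision.read_camera("top")[:,:,::-1])
s=monitor.observe();print(s["tool_pos"],s["tool_rot"],s["contact_force"],s["grip_force"])
H=s["tool_pos"]+[-.0022,0,.019];print(np.round(proj("scene",[H+[.1215,0,0],H+[.08,0,0],[.6615,.0477,.103],[.6637,-.0223,.103]]),1).tolist())
E
```

```text
[0.51423619 0.01294235 0.12361575] [ 3.14143669e+00 -3.78609739e-04  3.13488000e+00] [ 0.63377582 -0.47615698 -0.49796642] 24.99986171722412
[[274.2, 176.9], [287.6, 182.8], [256.9, 192.2], [273.6, 179.8]]
```

>>> move_arm --pt "0 0 -12 0 1" --pt "0 0 -12 0 1" --pt "0 0 -12 0 1" --pt "0 0 -12 0 1" --pt "0 0 -9 0 1" --pt "0 0 0 0 1" --pt "0 0 0 0 1" --pt "0 0 0 0 1" --pt "0 0 0 0 1"

```text
time: 26.2
tool_pos: [0.5148, 0.0129, 0.0674]
tool_rot: [-3.142, 0.001, 3.138]
contact_force: [-1.0, 1.0, -0.3]
opening: 0.0141
grip_force: 25.0
```

```bash
python3 - <<'E'
from h import *
S=vision.read_camera("scene")[:,:,::-1];cv2.imwrite("pics/S9.png",S);A=cv2.imread("pics/S4.png")
s=monitor.observe();print(s["tool_pos"],s["tool_rot"],s["contact_force"],s["grip_force"],s["qvel"].round(3))
H=s["tool_pos"]+[-.0022,0,.019]
for d in(-5,0,5):
    a=np.radians(d);P=[H+r*np.array([np.cos(a),0,-np.sin(a)]) for r in(.1215,.1,.07)];print(d,np.round(proj("scene",P),1).tolist())
T=vision.read_camera("top")[:,:,::-1];print("top",np.round(proj("top",[H+[.1215,0,0],H+[.1,0,0]]),1).tolist())
u,v=proj("scene",H+[.1215,0,0])[0].astype(int)
g=cv2.cvtColor(S,cv2.COLOR_BGR2GRAY);print("origin",u-12,v-12)
for r in g[v-12:v+16,u-12:u+26]:print(" ".join(f"{x:3d}" for x in r))
E
```

```text
[0.51473765 0.01286765 0.06735838] [-3.14153731e+00  1.15846775e-03  3.13777174e+00] [-0.12879876  0.42406457 -0.9238723 ] 24.99993860721588 [ 0.001 -0.     0.003  0.002  0.     0.   ]
-5 [[274.2, 191.9], [280.8, 195.6], [290.3, 200.9]]
0 [[274.0, 195.2], [280.7, 198.3], [290.1, 202.8]]
5 [[274.2, 198.6], [280.8, 201.1], [290.2, 204.8]]
top [[290.3, 178.1], [290.1, 186.3]]
origin 262 183
132 133 128 131 124 143 189 222 205 146 116 116 103  72  39  47  52  51  52  48  42  47  46  60 106 136 130 130 131 128 130 130 131 132 135 129 130 135
130 131 125 127 144 190 222 195 116 117 118 116 105  70  35  49  44  44  46  47  50  42  41  60 106 134 133 133 132 130 130 131 132 132 130 133 134 120
132 129 125 177 225 207 161 116 113 110 116 119 115  69  41  41  52  44  38  45  48  43  42  57 103 136 131 129 131 128 131 131 126 131 133 137 124  70
128 147 184 213 197 143 119 116 113 118 124 124 112  68  39  47  44  47  44  45  49  38  35  46  98 134 130 131 130 132 130 129 130 136 124  95  40  27
153 209 219 191 107 108 109 115 123 122 124 127 112  65  37  47  47  46  43  45  37  48 100 134 134 1
[... 2846 characters left out ...]
 108 111 113 115  96  48  73 107 113 112 114 114 107  78  43  24  25  34  33  40  36  47  53
122 120 138 171 192 188 186 188 189 188 193 178 138 107 110 111 110 114 114 103  68  49  88 115 114 113 114 118 118 108  78  39  28  26  27  25  28  35
114 131 175 191 187 183 184 188 186 180 150 106 109 111 115 111 111 113 112 113 105 101 111 117 111 112 115 113 115 115 115 110  80  38  31  29  30  32
169 191 191 182 185 186 188 189 174 137 107 110 110 110 107 108 111 112 117 111 113 111 114 111 115 114 112 115 112 112 114 118 117 106  80  40  29  28
189 191 184 188 187 186 191 175 134 107 114 114 114 110 110 112 108 112 109 112 115 117 110 113 111 115 114 110 115 113 112 113 112 117 114 108  78  40
```

```bash
python3 -c "
from cell import workorder
print(workorder.hand_in())"
```

```text
the job is handed in; nothing more can be done
None
```

I handed the job in at about 26 s of robot time, and the hand-in returned no verdict. The plate is home in the stand and released. The rod went in until its collar met the tube mouth, came right out, and is now held level and still about 28 mm in front of the plate's middle, with no contact force showing.

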